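# Set out the coasters and hold the cup box open

### The job

Set up for the coffee: line the three wooden coasters up on the black mat in one straight row down its long centre line, square to the mat and evenly spaced with gaps of about 3 cm. Then raise the green lid of the cup box to 45 degrees without letting it drop or flinging it, and finish while still holding it open at that angle, so that your colleague across the worktop can take the cups out and set them on the coasters. Leave everything else where it stands.

Things in the scene. Friction and masses are not known exactly. Their poses are not given: they have to be found in the camera images.
- cup_box: White plastic cup box, fixed to the worktop, 240 mm (its x) by 260 mm (its y) by 130 mm high, walls 4 mm, open on top under its green lid. Origin: centre of its underside; z up; its +x points away from the robot's side, to the side where the lid's free edge is; the hinge runs along its y on the robot's side. Three small white cups stand inside.
- lid_panel: Green plastic lid, about 250 by 270 mm, 6 mm thick with a 13 mm skirt hanging over the walls, 0.3 to 0.6 kg, steel handle included. Origin: the middle of the hinge line. When shut its axes are those of the cup box; it turns about its y, so x always points from the hinge to the free edge, z out of its upper face.
- lid_handle (a point): Middle of the lid's steel bar handle: a round bar of 10 mm diameter along the lid's y, 100 mm between the centres of its two posts, on the upper face 205 mm from the hinge line (lid x) and 41 mm above it (lid z), so 38 mm above the face. The bar can turn between finger pads. Axes as lid_panel.
- lid_hinge (a point): Middle of the hinge line, 134 mm above the worktop, 124 mm from the box's centre towards the robot (box frame -0.124, 0, 0.134).
- lid (a joint): Opening angle of the lid, rad: 0 shut (as it starts), grows as the free edge rises, 1.75 at its stop; 45 degrees is 0.785. Almost no hinge friction: the lid falls shut by its weight when let go below about 80 degrees.
- mat: Black rubber bar mat stuck to the worktop, 160 mm (its x) by 360 mm (its y, the length) by 3 mm. Origin: centre of its underside.
- coaster0: Loose square wooden coaster, 70 x 70 x 9 mm, about 40 g, cork disc in its top, lying on the mat. Origin: centre of its underside; x and y square to its sides. The three are alike; any order in the row will do.
- coaster1: Loose square wooden coaster, 70 x 70 x 9 mm, about 40 g, cork disc in its top, lying on the mat. Origin: centre of its underside; x and y square to its sides. The three are alike; any order in the row will do.
- coaster2: Loose square wooden coaster, 70 x 70 x 9 mm, about 40 g, cork disc in its top, lying on the mat. Origin: centre of its underside; x and y square to its sides. The three are alike; any order in the row will do.
- sini0: Small white cup standing in the cup box, 62 mm across, 52 mm high; bystander. Origin: centre of its underside.
- sini1: Small white cup standing in the cup box, 62 mm across, 52 mm high; bystander. Origin: centre of its underside.
- sini2: Small white cup standing in the cup box, 62 mm across, 52 mm high; bystander. Origin: centre of its underside.
- tray: Round bamboo tray, 250 mm across, 22 mm high, fixed; bystander. Origin: centre of its underside.
- glass_a: Glass cup on the tray, 68 mm across, 85 mm high; bystander. Origin: centre of its underside.
- glass_b: Like glass_a; bystander.
- jebena: Dark clay coffee pot with round belly (156 mm), narrow neck, spout along its +y and handle along -y, 238 mm high; bystander. Origin: centre of its underside.
- pot: Aluminium pot with a screw-top lid and black knob, 180 mm across, 190 mm high, two side handles; bystander. Origin: centre of its underside.
There are look-alikes about, which are no part of the job. Leave any blue look-alike of the coaster0 alone.

How it is judged:
By the outcome, as a careful person would: the job done as asked, in the order asked, and still so for the second after the job is handed in, while the arm keeps its last pose, push and grip.
It also fails if it takes over 67 s, if anything falls off the work surface, if the arm or the gripper's body presses on something with over 40 N, if the wrist force passes 120 N, or if a joint passes its speed limit or range.

### The arm

A 7-joint arm with a two-finger parallel gripper is mounted at the origin on the work surface. World frame = base frame: x ahead of the robot, y to its left, z up, the work surface at z = 0. Lengths are in mm, angles in rad, forces in N, time in s.
With the tool pointing down it reaches from about 425 to 950 mm from the base axis. Payload 4.7 kg.
Tool frame: the origin (TCP) lies on the centre line of the jaws, within the pads' length; the fingertips stand 8 mm ahead of it and the grasp point (between the pads) lies 11 mm behind it; z points along the fingers, y is the direction in which the jaws open and shut (so a half turn about z gives the same grasp; the last joint's range is limited). The gripper opens to 87 mm and grips with 3 to 60 N. Pads are 19 mm wide; open, the fingers measure 117 mm over their backs; the gripper's body (75 mm by 190 mm) begins 51 mm behind the grasp point.
Start: joints at [1.183, 0.469, -0.049, 1.532, 0.024, 1.141, -0.082], TCP at [237.074, -632.016, 230.573] pointing down, gripper open.
Joint ranges: [-2.59, 2.59], [-0.33, 1.99], [-1.39, 1.29], [0.1, 2.45], [-1.04, 4.18], [0.21, 1.99], [-2.66, 2.66]. Speed limits (rad/s): [2.57, 2.57, 3.14, 3.14, 3.14, 3.14, 3.14].

### API

Orientations are given as a rotation vector (axis times angle).
In Python, from workcell import arm gives the robot as it stands.
- The arm moves only by the tool move_arm, never from a script. Its argument "increments" is a list that holds one entry, the list of rows, each a list of 7 numbers: the turn, a rotation vector about the tool's x, y, z in units of 5 degrees (1.0 is 5 degrees), then the shift along the tool's x, y, z in units of 40 mm (1.0 is 40 mm), then the opening, from -1 (shut) to 1 (fully open). In form: [[[ax, ay, az, tx, ty, tz, hand], ...]]. A call has 1 to 8 rows; each row shifts and turns the commanded pose from where the row before left it, along the tool's axes as they then stand; what a row does not reach is not made up. A row lasts 1/12 s, in which the tool goes at most 41.7 mm and 7.16 degrees, less where a joint would pass 70% of its speed; a pose out of reach is approached as far as the arm can. A call is refused whole if a number of a shift passes 1 or a number of a turn 1, either way. A call with a gripper value outside its range is refused whole. The fingers move at their own pace and stop on an object; the grip force is fixed at half the most. Time passes only in rows, so rows that do not move let the fingers close. It gives the time, the measured TCP pose, the force and the opening at its end, in the units of the state.
- arm.sense(): the state, without advancing time (a new reading comes with each control period).
- arm.camera(name): name is "scene" or "top" or "wrist"; returns a dict with "pixels" (384x512x3 uint8, blue, green, red), "vertical_fov" (degrees; the focal length in pixels is half the picture's height over the tangent of half this angle, whatever the lens; pixels are square), "cx", "cy" (the principal point, pixels), "k1" (the pictures are not rectified: a ray, as slopes to the right and down, at radius r is drawn at 1 + k1 r^2 times it, then the intrinsics apply), "pose" (4x4, takes a point from camera to world coordinates). Camera axes: x right, y down, z forward; pixel columns grow to the right and rows downward; lengths in mm; the calibration is good to about 2 mm. A picture is of the moment at which its call begins. There is no depth.
- arm.job_done(): hands the job in, once; it reports no verdict.
Trained networks look in a picture, given as the dict that the camera call returned (one of the last four; its "shot" number tells which), for a name from the list of things; names that differ only in an ending like _2 or _b are one class to them, and where a whole thing is asked for, a point or a joint stands for the part that bears it (a point fixed in the world has none). Each returns a list of dicts, best first, with "score" (0 to 1); they miss things now and then, are a little off and sometimes report something else, mostly with a low value. They report only what shows in the picture. A call takes as long as a camera call. They do not tell look-alikes from the thing itself.
- arm.cut_out(picture, target): "mask" (384x512 bool, what is visible of it).
- arm.place_of(picture, target): "at" ([x, y, z] in mm, in world coordinates, good to about 4 mm: a listed point, or the origin of a listed thing).
The state is a dict: "time": time; "joint_positions": joint angles; "qd": joint speeds; "joint_efforts": joint torques, N m; "tool_pos": TCP position; "orientation": TCP orientation; "force": force on the tool from outside, world axes, zero at the start; "torque": the same for the moment, N m; "width": opening from 0.0 (shut) to 1.0 (fully open).
Only numpy, scipy, OpenCV 4.12 (cv2) and the standard library are available. Lean on these libraries where they do the work, as an engineer would, in place of code of your own. Each camera call takes 0.05 s, during which the arm holds its last target. There are 200 camera calls.

## Working session

There is one attempt and no reset: what is moved stays moved. The work goes in short steps, Python scripts to look and compute and a tool call to move; the robot and the scene stay as the last step left them, time stands still between calls to the robot, and variables do not carry over. Pictures are saved under pics/ and viewed, about 8 in all and at most 12, crops included, and the job is handed in when it is done.

Besides the shell and the picture viewer there is one more tool, called after "Emit:" as a command line: name --argument value ..., lists and objects as JSON in quotes. move_arm: Moves the arm, as the interface text tells. Its arguments: {"type":"object","properties":{"increments":{"type":"array"}},"required":["increments"]}

```bash
mkdir -p pics; ls
cat > h.py <<'E'
import numpy as np, cv2
from scipy.spatial.transform import Rotation as R
from workcell import arm
def K(c):
    f=192/np.tan(np.radians(c["vertical_fov"])/2); return np.array([[f,0,c["cx"]],[0,f,c["cy"]],[0,0,1.]])
def D(c): return np.array([c["k1"],0,0,0,0.])
def ray(c,uv):
    n=cv2.undistortPoints(np.float64(uv).reshape(-1,1,2),K(c),D(c)).reshape(-1,2)
    P=np.array(c["pose"]); return P[:3,3],np.c_[n,np.ones(len(n))]@P[:3,:3].T
def onz(c,uv,z):
    o,d=ray(c,uv); return o+d*((z-o[2])/d[:,2:])
def proj(c,X):
    P=np.array(c["pose"]); Y=(np.float64(X).reshape(-1,3)-P[:3,3])@P[:3,:3]
    return cv2.projectPoints(Y,np.zeros(3),np.zeros(3),K(c),D(c))[0].reshape(-1,2)
E
python3 - <<'E'
from h import *
np.set_printoptions(precision=2,suppress=True)
print(arm.sense())
ims=[]
for n in ["scene","top"]:
    c=arm.camera(n); ims.append(c["pixels"]); print(n,{k:v for k,v in c.items() if k!="pixels"})
    for t in ["cup_box","lid_handle","lid_hinge","mat","coaster0","jebena","pot","tray"]:
        print(t,[(np.round(q["at"]),round(q["score"],2)) for q in arm.place_of(c,t)][:5])
    cv2.imwrite(f"pics/{n}.png",cv2.resize(c["pixels"],(800,600),interpolation=cv2.INTER_CUBIC))
E
```

```text
pics
{'time': 0.0, 'joint_positions': array([ 1.18,  0.47, -0.05,  1.53,  0.02,  1.14, -0.08]), 'qd': array([-0.,  0., -0.,  0., -0.,  0., -0.]), 'joint_efforts': array([  0.  , -50.8 ,  -0.08, -23.62,  -0.06,   0.04,   0.  ]), 'tool_pos': array([ 236.83, -631.46,  229.51]), 'orientation': array([-3.09, -0.56,  0.  ]), 'force': array([-0.3 ,  1.52,  0.5 ]), 'torque': array([ 0.04,  0.04, -0.04]), 'width': 1.0018969465749181}
scene {'vertical_fov': 48.224928076715244, 'cx': 256.1921344571627, 'cy': 193.0619016722978, 'k1': -0.028078438832829906, 'pose': array([[  -0.28,    0.91,   -0.3 , 1063.08],
       [   0.96,    0.27,   -0.08,  155.86],
       [   0.  ,   -0.31,   -0.95, 1717.04],
       [   0.  ,    0.  ,    0.  ,    1.  ]]), 'shot': 1}
cup_box [(array([ 481., -228.,    2.]), 0.91)]
lid_handle [(array([ 559., -222.,  175.]), 0.88)]
lid_hinge [(array([ 357., -231.,  135.]), 0.78)]
mat [(array([505., 226.,   0.]), 0.62)]
coaster0 [(array([674., 204.,   6.]), 0.73), (array([278., 212.,  -2.]), 0.7), (array([484., 224.,   1.]), 0.62), (array([510., 109.,   2.]), 0.6), (array([500., 
[... 444 characters left out ...]
,   -0.03,    0.  ,    1.24],
       [   0.  ,   -0.08,   -1.  , 1430.4 ],
       [   0.  ,    0.  ,    0.  ,    1.  ]]), 'shot': 2}
cup_box [(array([ 478., -222.,   -2.]), 0.87)]
lid_handle [(array([ 558., -218.,  170.]), 0.6)]
lid_hinge [(array([ 353., -233.,  130.]), 0.93)]
mat [(array([503., 227.,  -3.]), 0.9)]
coaster0 [(array([479., 219.,   3.]), 0.84), (array([279., 216.,   1.]), 0.78), (array([678., 199.,  -2.]), 0.61), (array([499., 345.,  -2.]), 0.53), (array([510., 109.,   6.]), 0.5)]
jebena [(array([ 469., -604.,    2.]), 0.86), (array([ 358., -234.,  128.]), 0.19)]
pot []
tray [(array([774., -15.,  -2.]), 0.67), (array([486., 594.,   2.]), 0.6), (array([483., 222.,   1.]), 0.2)]
```

View pics/top.png

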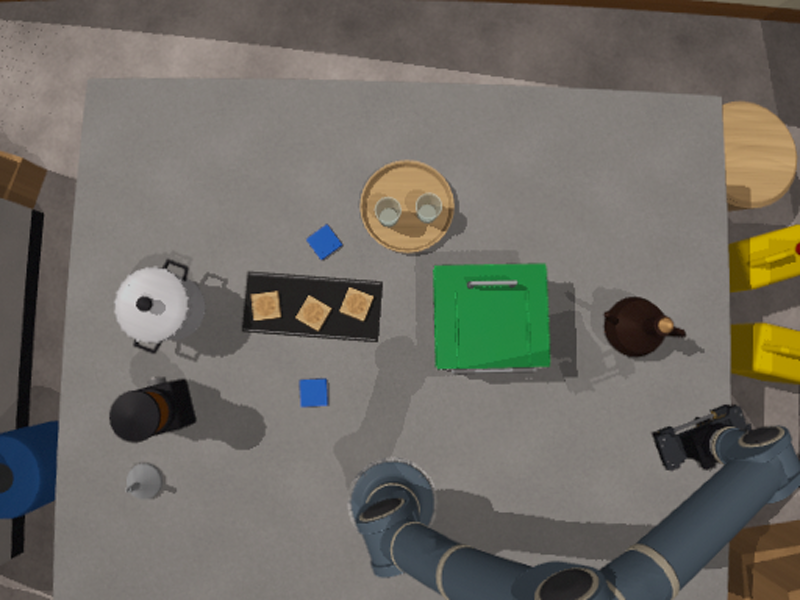

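View pics/scene.png

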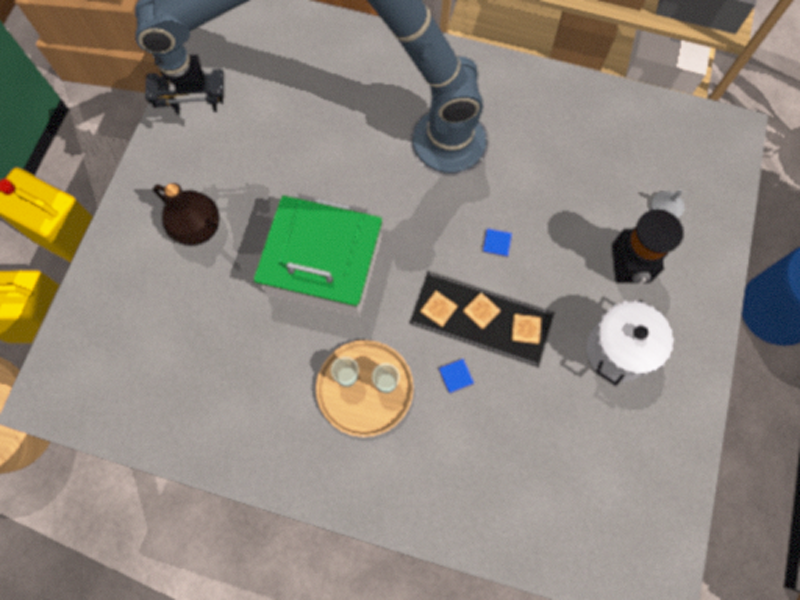

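Top view (800×600): candidates for coaster are the wooden ones on the black mat at (265,305), (313,312), (356,303), and the blue look-alikes at (324,241) and (313,392), which I leave alone. The green lid is at (490,317), with its handle at (492,283). Next I measure the mat and coasters by colour in both views.

```bash
cat >> h.py <<'E'
def rects(c,lo,hi,z,amin,amax,hsv=True,seed=None,rad=260):
    """min-area rects on plane z of blobs in colour range: centre, size, angle of a side (deg in -45..45)"""
    im=cv2.cvtColor(c["pixels"],cv2.COLOR_BGR2HSV); m=cv2.inRange(im,np.array(lo),np.array(hi))
    m=cv2.morphologyEx(m,cv2.MORPH_CLOSE,np.ones((3,3)))
    out=[]
    for k in cv2.findContours(m,cv2.RETR_EXTERNAL,cv2.CHAIN_APPROX_NONE)[0]:
        if cv2.contourArea(k)<30: continue
        X=onz(c,k.reshape(-1,2),z)[:,:2]
        r=cv2.minAreaRect(X.astype(np.float32)); A=r[1][0]*r[1][1]
        if amin<A<amax and (seed is None or np.hypot(r[0][0]-seed[0],r[0][1]-seed[1])<rad):
            out.append((np.round(r[0],1),np.round(r[1],1),round((r[2]+45)%90-45,1)))
    return out
WOOD=((8,60,90),(28,255,255))
E
python3 - <<'E'
from h import *
for n in ["scene","top"]:
    c=arm.camera(n)
    print(n,"wood",*rects(c,*WOOD,12,1500,9000,seed=(500,225)),sep="\n ")
    print("mat",*rects(c,(0,0,0),(180,255,48),3,30000,90000,seed=(503,226),rad=60),sep="\n ")
    print("lid",*rects(c,(50,100,50),(75,255,255),140,40000,110000),sep="\n ")
    a=proj(c,[503,226,5])[0].astype(int); im=c["pixels"]
    cv2.imwrite(f"pics/crop_{n}.png",cv2.resize(im[a[1]-45:a[1]+45,a[0]-60:a[0]+60],(600,450),interpolation=cv2.INTER_NEAREST))
    print(im[a[1],a[0]-40:a[0]+40:6].tolist())
a=cv2.imread("pics/crop_top.png");b=cv2.imread("pics/crop_scene.png")
cv2.imwrite("pics/crop.png",cv2.resize(np.hstack([a,b]),(800,300)))
E
```

```text
scene
 wood
 (array([501. , 346.1]), array([79.4, 77.3]), 8.9)
 (array([486.2, 219.7]), array([74.3, 79. ]), -28.6)
 (array([513.3, 108.6]), array([77.9, 78.2]), -20.4)
mat
 (array([498.6, 226.4]), array([351.4, 140.8]), -2.7)
lid
 (array([ 488.9, -224.1]), array([248.2, 273.6]), 2.8)
 (array([  268.5, -1150.5]), array([507. , 160.3]), 27.6)
[[41, 39, 42], [111, 164, 213], [106, 171, 231], [118, 180, 231], [39, 39, 41], [36, 48, 61], [111, 176, 233], [103, 168, 229], [99, 145, 190], [35, 38, 36], [51, 74, 92], [102, 155, 204], [81, 120, 156], [44, 50, 60]]
top
 wood
 (array([484.7, 219.1]), array([71.3, 69.8]), -29.0)
 (array([499.6, 345.5]), array([69.7, 73.2]), 9.7)
 (array([511.4, 107.7]), array([69.2, 70.5]), -20.1)
mat
 (array([497.9, 224.8]), array([358.6, 149.3]), -2.5)
lid
 (array([ 484.3, -224. ]), array([245.5, 275.7]), 1.7)
[[27, 28, 29], [93, 146, 190], [92, 145, 189], [99, 149, 189], [32, 34, 36], [33, 34, 36], [101, 145, 179], [82, 131, 173], [114, 163, 199], [33, 35, 36], [43, 55, 67], [90, 142, 185], [80, 128, 171], [107, 154, 187]]
```

View pics/crop.png

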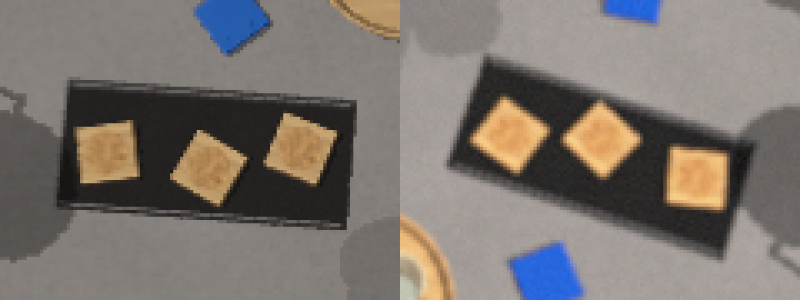

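The top crop (left) shows three wooden coasters on the black mat, and both cameras agree on their positions to about 2 mm. The blue squares lie off the mat. I set out now on a wide path above the box.

Emit:
move_arm --increments '[[[0, 0, 0, 0.7, -0.56, -0.4, 1], [0, 0, 0, 0.7, -0.56, -0.4, 1], [0, 0, 0, 0.7, -0.56, -0.4, 1], [0, 0, 0, 0.7, -0.56, -0.4, 1], [0, 0, 0, 0.7, -0.56, -0.4, 1], [0, 0, 0, 0.7, -0.56, 0, 1], [0, 0, 0, 0.7, -0.56, 0, 1], [0, 0, 0, 0.7, -0.56, 0, 1]]]'

```text
time: 1.67
tool_pos: [384.6, -384.0, 311.3]
orientation: [3.09, 0.56, 0.001]
force: [0.1, -0.1, -0.6]
width: 0.998
```

Emit:
move_arm --increments '[[[0, 0, 0, 0.7, -0.56, 0, 1], [0, 0, 0, 0.7, -0.56, 0, 1], [0, 0, 0, 0.7, -0.56, 0, 1], [0, 0, 0, 0.7, -0.56, 0, 1], [0, 0, 0, 0.7, -0.56, 0, 1], [0, 0, 0, 0.36, -0.93, 0, 1], [0, 0, 0, 0.36, -0.93, 0, 1], [0, 0, 0, 0.36, -0.93, 0, 1]]]'

```text
time: 2.33
tool_pos: [476.8, -110.0, 310.6]
orientation: [3.091, 0.56, 0.001]
force: [0.7, -0.0, -0.3]
width: 1.004
```

Emit:
move_arm --increments '[[[0, 0, 0, 0.36, -0.93, 0, 1], [0, 0, 0, 0.36, -0.93, 0, 1], [0, 0, 0, 0.36, -0.93, 0, 1], [0, 0, 0, 0.36, -0.93, 0, 1], [0, 0, 0, 0.36, -0.93, 0, 1], [0, 0, 0, 0.36, -0.93, 0, 1], [0, 0, 0, 0.36, -0.93, 0, 1], [0, 0, 0, 0.36, -0.93, 0, 1]]]'

```text
time: 3.0
tool_pos: [480.0, 209.0, 311.0]
orientation: [3.091, 0.56, 0.002]
force: [0.1, 0.0, -0.6]
width: 0.996
```

Emit:
move_arm --increments '[[[0, 0, -1, 0, 0, 0, 1], [0, 0, -1, 0, 0, 0, 1], [0, 0, -1, 0, 0, 0, 1], [0, 0, -1, 0, 0, 0, 1], [0, 0, -1, 0, 0, 0, 1], [0, 0, -1, 0, 0, 0, 1], [0, 0, -1, 0, 0, 0, 1], [0, 0, -1, 0, 0, 0, 1]]]'

```text
time: 3.67
tool_pos: [480.2, 207.2, 310.7]
orientation: [2.709, 1.59, 0.0]
force: [1.2, -0.6, 0.4]
width: 1.002
```

```bash
cat >> h.py <<'E'
def go(p,yaw=None,s=None):
    """print shift to p in tool axes (units of 40 mm), and turn about tool z (units of 5 deg) to put tool y at world yaw (deg, mod 180)"""
    s=s or arm.sense(); Rm=R.from_rotvec(s["orientation"]).as_matrix()
    y=np.degrees(np.arctan2(Rm[1,1],Rm[0,1])); o=f"pos {np.round(s['tool_pos'],1)} yaw(y) {y:.1f} zdev {Rm[:,2].round(3)}"
    if yaw is not None:
        dw=(yaw-y+90)%180-90; o+=f" | az {-dw/5:.2f}"
        o+=f" | shift if turned first {np.round((R.from_rotvec([0,0,np.radians(dw)]).as_matrix()@Rm).T@(np.array(p)-s['tool_pos'])/40,3)}"
    print(o,"| shift now",np.round(Rm.T@(np.array(p)-s['tool_pos'])/40,3))
E
python3 - <<'E'
from h import *
c=arm.camera("wrist")
print(np.array(c["pose"]).round(2),c["vertical_fov"])
print("wood",*rects(c,*WOOD,12,1500,9000,seed=(500,225)),sep="\n ")
print("mat",*rects(c,(0,0,0),(180,255,60),3,10000,90000),sep="\n ")
im=c["pixels"].copy()
cv2.imwrite("pics/w1.png",im)
t=cv2.imread("pics/crop_top.png")
go([484.7,219.1,100],-29)
E
```

```text
[[ 8.7000e-01 -4.7000e-01 -1.4000e-01  5.1930e+02]
 [-4.9000e-01 -8.3000e-01 -2.5000e-01  2.7801e+02]
 [-0.0000e+00  2.9000e-01 -9.6000e-01  4.6486e+02]
 [ 0.0000e+00  0.0000e+00  0.0000e+00  1.0000e+00]] 60.7180814739452
wood
 (array([510.6, 111.5]), array([72.1, 70.4]), -19.9)
 (array([483.8, 222.6]), array([70.6, 70.1]), -28.0)
 (array([498.6, 347.7]), array([70.7, 70.8]), 9.4)
mat
 (array([ 624.3, -131.2]), array([163.2, 259.1]), -28.4)
 (array([501.1, 228.3]), array([358.9, 159.3]), -2.7)
pos [480.2 207.2 310.6] yaw(y) -29.0 zdev [ 0. -0. -1.] | az -0.01 | shift if turned first [ 0.315 -0.047  5.265] | shift now [ 0.315 -0.047  5.265]
```

View pics/w1.png

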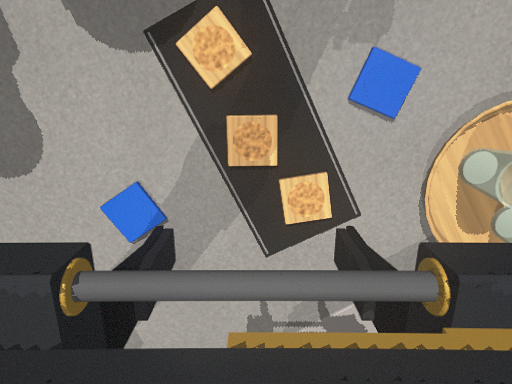

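The wrist view shows the mat and three coasters, at (213,47), (252,140) and (305,198), plus the blue ones off the mat. Measured sizes come out at 359×159 and 70×70, as they must. I go down to the middle coaster.

Emit:
move_arm --increments '[[[0, 0, 0, 0.09, -0.02, 1, 1], [0, 0, 0, 0.09, -0.02, 1, 1], [0, 0, 0, 0.09, -0.02, 1, 1], [0, 0, 0, 0.09, -0.02, 1, 1], [0, 0, 0, 0, 0, 1, 1], [0, 0, 0, 0, 0, 0.9, 1], [0, 0, 0, 0, 0, 0.8, 1], [0, 0, 0, 0, 0, 0.4, 1]]]'

```text
time: 4.38
tool_pos: [482.6, 219.9, 22.7]
orientation: [-2.714, -1.581, 0.009]
force: [-0.2, -0.2, 0.1]
width: 1.003
```

Run:
```python
from h import *
go([484.2,221.5,13.5],-28.3)
c=arm.camera("wrist"); print("wood",*rects(c,*WOOD,12,1500,9000,seed=(500,225)),sep="\n ")
```

```text
pos [482.6 219.9  22.7] yaw(y) -29.6 zdev [-0.005 -0.003 -1.   ] | az -0.25 | shift if turned first [0.056 0.017 0.231] | shift now [0.057 0.016 0.231]
wood
 (array([513.4, 137.2]), array([ 26.7, 171.4]), -29.4)
 (array([488.6, 230. ]), array([56.6, 73.4]), -29.4)
 (array([490. , 325.2]), array([47. , 92.6]), -29.1)
```

Emit:
move_arm --increments '[[[0, 0, -0.2, 0.05, 0.02, 0.22, 1], [0, 0, 0, 0, 0, 0, 1], [0, 0, 0, 0, 0, 0, -1], [0, 0, 0, 0, 0, 0, -1], [0, 0, 0, 0, 0, 0, -1], [0, 0, 0, 0, 0, 0, -1], [0, 0, 0, 0, 0, 0, -1], [0, 0, 0, 0, 0, 0, -1]]]'

```text
time: 5.1
tool_pos: [487.0, 223.0, 18.8]
orientation: [2.699, 1.607, 0.003]
force: [0.4, -0.4, 7.3]
width: 0.783
```

Run:
```python
from h import *
s=arm.sense(); print(s["width"]*87,s["force"])
go([501.1,228.3,25],-2.7)
```

```text
68.08213058376985 [ 0.42014327 -0.37543145  7.30407056]
pos [487.  223.   18.8] yaw(y) -28.5 zdev [ 0.002  0.    -1.   ] | az -5.15 | shift if turned first [ 0.15   0.347 -0.154] | shift now [ 0.285  0.248 -0.154]
```

Run:
```python
from h import *
c=arm.camera("wrist"); cv2.imwrite("pics/w2.png",c["pixels"])
s=arm.sense();print(s["tool_pos"],s["force"],s["width"])
t=arm.camera("top");print("wood",*rects(t,*WOOD,12,1500,9000,seed=(500,225)),sep="\n ")
print(proj(c,[s["tool_pos"]+[0,0,-8],[484,222,12]]))
```

```text
[486.92968401 222.96491337  18.76184818] [-0.23974276 -0.02242745  7.20112504] 0.779670204716694
wood
 (array([498.7, 356.7]), array([69.7, 57.9]), 1.7)
 (array([512. , 107.2]), array([68.5, 69. ]), -19.9)
[[255.35682781 245.94765472]
 [251.46835603 250.74195759]]
```

View pics/w2.png

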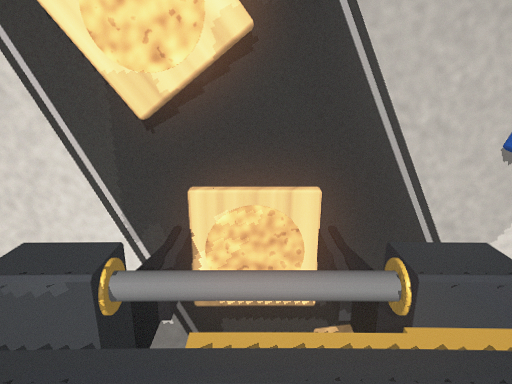

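Emit:
move_arm --increments '[[[0, 0, 0, 0, 0, -0.25, -1], [0, 0, 0, 0, 0, -0.25, -1], [0, 0, 0, 0, 0, 0, -1]]]'

```text
time: 5.45
tool_pos: [487.4, 223.5, 39.9]
orientation: [2.699, 1.608, 0.006]
force: [0.8, 0.8, -0.1]
width: 0.782
```

Run:
```python
from h import *
s=arm.sense();print(s["tool_pos"],s["force"],s["width"]*87)
c=arm.camera("wrist"); cv2.imwrite("pics/w3.png",c["pixels"][150:320,120:400].repeat(2,0).repeat(2,1))
```

```text
[487.3533462  223.50296959  39.86767594] [ 0.80385354  0.84780134 -0.08263229] 67.99162408190543
```

View pics/w3.png

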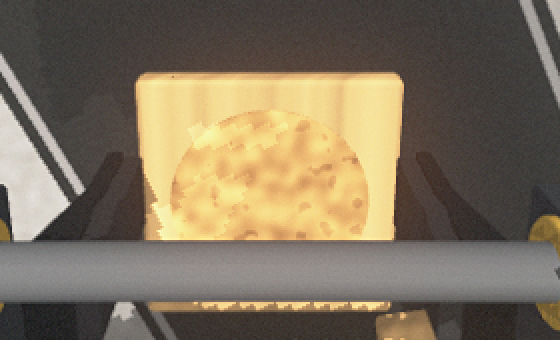

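The coaster is held: it rose with the tool and the width stayed at 68 mm. I measure its offset along tool x and work out the placing shift.

```bash
cat >> h.py <<'E'
def edge(ztop):
    """held coaster: offset of its centre from TCP along tool x,y from the far edge in the wrist view (top at ztop)"""
    s=arm.sense(); c=arm.camera("wrist"); Rm=R.from_rotvec(s["orientation"]).as_matrix()
    m=cv2.inRange(cv2.cvtColor(c["pixels"],cv2.COLOR_BGR2HSV),np.array(WOOD[0]),np.array(WOOD[1]))
    out=[]
    for u in range(205,306,5):
        v=250
        while v>120 and m[v-3:v,u].any(): v-=1
        out.append((u,v))
    X=(onz(c,out,ztop)-s["tool_pos"])@Rm
    X=X[abs(X[:,0]-np.median(X[:,0]))<4]; a=np.degrees(np.polyfit(X[:,1],X[:,0],1)[0])
    print("edge rows",[o[1] for o in out][::4],"tool-x of edge",X[:,0].mean().round(1),"slope deg",a.round(1))
    return X[:,0].mean()
E
python3 - <<'E'
from h import *
e=edge(33); off=e-np.sign(e)*35; print("centre offset along tool x",off)
T=np.array([501.1,228.3,20]); xh=np.array([.0471,.9989,0])
go(T-off*xh,-2.7)
E
```

```text
edge rows [185, 219, 185, 185, 185, 185] tool-x of edge 35.1 slope deg -0.2
centre offset along tool x 0.11081999427315026
pos [486.7 222.8  38.4] yaw(y) -28.5 zdev [ 0.001  0.    -1.   ] | az -5.15 | shift if turned first [0.152 0.354 0.462] | shift now [0.291 0.252 0.462]
```

Emit:
move_arm --increments '[[[0, 0, -1, 0, 0, 0, -1], [0, 0, -1, 0, 0, 0, -1], [0, 0, -1, 0, 0, 0, -1], [0, 0, -1, 0, 0, 0, -1], [0, 0, -1, 0, 0, 0, -1], [0, 0, -0.15, 0.15, 0.35, 0, -1], [0, 0, 0, 0, 0, 0.3, -1], [0, 0, 0, 0, 0, 0.1, -1]]]'

```text
time: 6.22
tool_pos: [500.2, 227.1, 20.1]
orientation: [-2.274, -2.167, 0.003]
force: [0.4, -0.0, -0.8]
width: 0.778
```

Run:
```python
from h import *
print(arm.sense()["force"])
e=edge(16)
go([501.1,228.3,19],-2.7)
```

```text
[ 0.41720524 -0.03836857 -0.77598977]
edge rows [186, 186, 185, 185, 185, 185] tool-x of edge 35.6 slope deg 0.4
pos [499.  226.6  19.4] yaw(y) -2.7 zdev [-0.004 -0.002 -1.   ] | az -0.01 | shift if turned first [0.044 0.051 0.01 ] | shift now [0.044 0.051 0.01 ]
```

Emit:
move_arm --increments '[[[0, 0, 0, 0.04, 0.04, 0, -1], [0, 0, 0, 0, 0, 0.02, -1], [0, 0, 0, 0, 0, 0, -1], [0, 0, 0, 0, 0, 0, 1], [0, 0, 0, 0, 0, 0, 1], [0, 0, 0, 0, 0, 0, 1], [0, 0, 0, 0, 0, -0.3, 1], [0, 0, 0, 0, 0, -0.6, 1]]]'

```text
time: 6.93
tool_pos: [500.6, 228.3, 55.8]
orientation: [-2.271, -2.168, 0.008]
force: [0.1, -0.8, -0.1]
width: 0.986
```

Emit:
move_arm --increments '[[[0, 0, 0, 0, 0, -1, 1], [0, 0, 0, 0, 0, -1, 1], [0, 0, 0, 0, 0, -1, 1], [0, 0, -1, 0, 0, -1, 1], [0, 0, -1, 0, 0, -1, 1], [0, 0, -0.4, 0, 0, -1, 1], [0, 0, 0, 0, 0, 0, 1]]]'

```text
time: 7.52
tool_pos: [504.7, 232.8, 306.1]
orientation: [2.028, 2.391, 0.022]
force: [0.9, 0.4, 1.5]
width: 0.998
```

Run:
```python
from h import *
c=arm.camera("wrist"); print("wood",*rects(c,*WOOD,12,1500,9000,seed=(500,225)),sep="\n ")
print("mat",*rects(c,(0,0,0),(180,255,60),3,10000,90000,seed=(500,225),rad=60),sep="\n ")
c=arm.camera("top"); print("wood",*rects(c,*WOOD,12,1500,9000,seed=(500,225)),sep="\n ")
go([499,346.8,50],9.4)
```

```text
wood
 (array([510.7, 111.9]), array([71.9, 70.6]), -20.1)
 (array([501.5, 227.7]), array([70.9, 70.3]), -2.6)
 (array([498.4, 348.6]), array([70.5, 69.8]), 9.3)
mat
 (array([477.8, 202.6]), array([442.1, 201.3]), -15.3)
wood
 (array([502.6, 222.9]), array([69.5, 69.9]), 1.6)
 (array([511.4, 107.7]), array([69.3, 70.4]), -20.2)
pos [502.5 229.9 299.4] yaw(y) 9.3 zdev [ 0.004  0.001 -1.   ] | az -0.02 | shift if turned first [2.895 0.363 6.236] | shift now [2.896 0.358 6.236]
```

Emit:
move_arm --increments '[[[0, 0, 0, 0.8, 0.13, 0.5, 1], [0, 0, 0, 0.8, 0.13, 0.5, 1], [0, 0, 0, 0.8, 0.13, 0.5, 1], [0, 0, 0, 0.5, 0, 0.8, 1], [0, 0, 0, 0, 0, 1, 1], [0, 0, 0, 0, 0, 1, 1], [0, 0, 0, 0, 0, 1, 1], [0, 0, 0, 0, 0, 0.9, 1]]]'

```text
time: 8.28
tool_pos: [496.8, 344.9, 45.0]
orientation: [-2.032, -2.395, 0.007]
force: [0.9, 0.2, -1.3]
width: 1.002
```

Emit:
move_arm --increments '[[[0, 0, 0, 0, 0, 0.4, 1], [0, 0, 0, 0, 0, 0, 1]]]'

```text
time: 8.45
tool_pos: [495.1, 342.9, 27.0]
orientation: [-2.031, -2.393, 0.018]
force: [1.0, -1.1, -0.1]
width: 1.005
```

Run:
```python
from h import *
go([499,347.5,19],9.3)
edge(12)
```

```text
pos [495.1 342.9  27. ] yaw(y) 9.4 zdev [-0.009 -0.007 -1.   ] | az 0.01 | shift if turned first [0.099 0.116 0.198] | shift now [0.099 0.116 0.198]
edge rows [169, 169, 169, 169, 169, 169] tool-x of edge 41.5 slope deg 0.1
```

Emit:
move_arm --increments '[[[0, 0, 0, 0.12, 0.08, 0.18, 1], [0, 0, 0, 0, 0, 0, 1], [0, 0, 0, 0, 0, 0, -1], [0, 0, 0, 0, 0, 0, -1], [0, 0, 0, 0, 0, 0, -1], [0, 0, 0, 0, 0, 0, -1], [0, 0, 0, 0, 0, 0, -1], [0, 0, 0, 0, 0, 0, -1]]]'

```text
time: 9.17
tool_pos: [501.4, 351.5, 26.0]
orientation: [2.034, 2.394, 0.0]
force: [-1.0, -0.2, 0.5]
width: 0.632
```

Emit:
move_arm --increments '[[[0, 0, 0, 0, 0, -0.3, -1], [0, 0, 0, 0, 0, -0.3, -1], [0, 0, 0, 0, 0, 0, -1]]]'

```text
time: 9.42
tool_pos: [502.5, 353.3, 53.0]
orientation: [2.033, 2.394, 0.008]
force: [0.7, 0.7, 0.2]
width: 0.404
```

Run:
```python
from h import *
s=arm.sense(); print(s["tool_pos"],s["force"],s["width"]*87)
e=edge(12+s["tool_pos"][2]-19); off=e-35
yh=np.array([.0471,.9989,0]); T=np.array([501.1,228.3,19])+100*yh
go(T-off*yh,-2.7)
```

```text
[502.49774156 353.34809331  52.97937633] [0.65240316 0.70171555 0.20495403] 35.11206998367944
edge rows [250, 174, 174, 174, 174, 250] tool-x of edge 40.6 slope deg -0.1
pos [502.2 352.8  52. ] yaw(y) 9.3 zdev [ 0.003  0.003 -1.   ] | az 2.40 | shift if turned first [-0.753  0.115  0.823] | shift now [-0.761 -0.044  0.822]
```

The close missed: the tool settled about 6 mm higher than its reading just after the fast move. I open, back up, let it settle and re-measure.

Emit:
move_arm --increments '[[[0, 0, 0, -0.2, 0, -1, 1], [0, 0, 0, -0.2, 0, -1, 1], [0, 0, 0, 0, 0, -1, 1], [0, 0, 0, 0, 0, -0.5, 1], [0, 0, 0, 0, 0, 0, 1], [0, 0, 0, 0, 0, 0, 1], [0, 0, 0, 0, 0, 0, 1], [0, 0, 0, 0, 0, 0, 1]]]'

```text
time: 10.13
tool_pos: [503.2, 334.9, 188.0]
orientation: [-2.033, -2.394, 0.005]
force: [0.1, -0.2, 0.4]
width: 0.882
```

Run:
```python
from h import *
c=arm.camera("wrist"); print("wood",*rects(c,*WOOD,12,1500,9000,seed=(500,225)),sep="\n ")
go([499,347.5,30],9.4)
```

```text
wood
 (array([704.6, 231.2]), array([28.4, 77.8]), 22.1)
 (array([343.5, 171.1]), array([79.2, 28.5]), -5.0)
 (array([502. , 239.2]), array([53.2, 70.5]), -1.7)
 (array([498.4, 348.8]), array([70.3, 69.4]), 9.3)
pos [503.2 335.1 188. ] yaw(y) 9.3 zdev [-0.003 -0.002 -1.   ] | az -0.02 | shift if turned first [ 0.329 -0.041  3.95 ] | shift now [ 0.329 -0.041  3.95 ]
```

Emit:
move_arm --increments '[[[0, 0, 0, 0.17, -0.02, 0.9, 1], [0, 0, 0, 0.17, -0.03, 0.9, 1], [0, 0, 0, 0, 0, 0.9, 1], [0, 0, 0, 0, 0, 0.7, 1], [0, 0, 0, 0, 0, 0.5, 1], [0, 0, 0, 0, 0, 0.25, 1], [0, 0, 0, 0, 0, 0, 1], [0, 0, 0, 0, 0, 0, 1]]]'

```text
time: 10.85
tool_pos: [499.4, 349.2, 23.5]
orientation: [-2.033, -2.394, 0.001]
force: [-0.3, -0.2, 0.6]
width: 0.996
```

Run:
```python
from h import *
go([498.8,348,14],9.3)
edge(12)
```

```text
pos [499.4 349.2  23.5] yaw(y) 9.3 zdev [-0.001  0.    -1.   ] | az 0.01 | shift if turned first [-0.028 -0.02   0.238] | shift now [-0.028 -0.02   0.238]
edge rows [180, 181, 181, 180, 180, 180] tool-x of edge 36.0 slope deg 0.4
```

Emit:
move_arm --increments '[[[0, 0, 0, 0, 0, 0.12, 1], [0, 0, 0, 0, 0, 0.12, 1], [0, 0, 0, 0, 0, 0, -1], [0, 0, 0, 0, 0, 0, -1], [0, 0, 0, 0, 0, 0, -1], [0, 0, 0, 0, 0, 0, -1], [0, 0, 0, 0, 0, 0, -1], [0, 0, 0, 0, 0, 0, -1]]]'

```text
time: 11.57
tool_pos: [499.8, 349.0, 14.4]
orientation: [2.034, 2.394, 0.001]
force: [0.6, -0.2, 1.9]
width: 0.795
```

Run:
```python
from h import *
s=arm.sense(); print(s["tool_pos"],s["force"],s["width"]*87)
e=edge(12); off=e-35
yh=np.array([.0471,.9989,0]); T=np.array([501.1,228.3,14])+100*yh
go(T-off*yh,-2.7)
```

```text
[499.8049861  348.98760182  14.44941719] [ 0.58504914 -0.23842038  1.91516394] 69.131303727613
edge rows [185, 184, 185, 185, 184, 185] tool-x of edge 36.5 slope deg 0.3
pos [499.8 349.   14.5] yaw(y) 9.3 zdev [ 0.  0. -1.] | az 2.40 | shift if turned first [-0.551  0.175  0.012] | shift now [-0.575  0.056  0.012]
```

Emit:
move_arm --increments '[[[0, 0, 0, 0, 0, -0.35, -1], [0, 0, 1, 0, 0, 0, -1], [0, 0, 1, 0, 0, 0, -1], [0, 0, 0.4, 0, 0, 0, -1], [0, 0, 0, -0.3, 0.09, 0, -1], [0, 0, 0, -0.25, 0.085, 0, -1], [0, 0, 0, 0, 0, 0.2, -1], [0, 0, 0, 0, 0, 0, -1]]]'

```text
time: 12.28
tool_pos: [505.9, 324.1, 18.8]
orientation: [2.275, 2.166, -0.004]
force: [0.2, -1.1, -0.3]
width: 0.798
```

Run:
```python
from h import *
e=edge(18); off=e-35
yh=np.array([.0471,.9989,0]); T=np.array([501.1,228.3,14.3])+100*yh
go(T-off*yh,-2.7)
```

```text
edge rows [184, 174, 176, 169, 171, 244] tool-x of edge 42.3 slope deg 3.9
pos [505.5 325.2  19.2] yaw(y) -2.8 zdev [-0.001 -0.001 -1.   ] | az -0.01 | shift if turned first [-0.108  0.004  0.122] | shift now [-0.108  0.004  0.122]
```

Emit:
move_arm --increments '[[[0, 0, 0, 0.02, 0, 0.1, -1], [0, 0, 0, 0, 0, 0, -1], [0, 0, 0, 0, 0, 0, -1], [0, 0, 0, 0, 0, 0, 1], [0, 0, 0, 0, 0, 0, 1], [0, 0, 0, 0, 0, 0, 1], [0, 0, 0, 0, 0, -0.4, 1], [0, 0, 0, 0, 0, -0.7, 1]]]'

```text
time: 13.0
tool_pos: [503.9, 325.8, 57.9]
orientation: [-2.272, -2.168, 0.01]
force: [1.1, -0.5, 0.5]
width: 0.991
```

Emit:
move_arm --increments '[[[0, 0, 0, -0.9, 0, -0.4, 1], [0, 0, 1, -0.9, 0, -0.8, 1], [0, 0, 1, -0.9, 0, -0.8, 1], [0, 0, 1, -0.8, 0, -0.8, 1], [0, 0, 0.4, 0, 0, -1, 1], [0, 0, 0, 0, 0, -0.8, 1], [0, 0, 0, 0, 0, 0, 1], [0, 0, 0, 0, 0, 0, 1]]]'

```text
time: 13.67
tool_pos: [492.8, 201.3, 235.2]
orientation: [2.567, 1.807, 0.007]
force: [0.2, -0.1, -1.2]
width: 1.002
```

Run:
```python
from h import *
c=arm.camera("wrist"); print("wood",*rects(c,*WOOD,12,1500,9000,seed=(500,225)),sep="\n ")
print("mat",*rects(c,(0,0,0),(180,255,60),3,10000,90000,seed=(500,225),rad=60),sep="\n ")
go([510.8,111.2,23],-20)
```

```text
wood
 (array([510.8, 111.7]), array([70.9, 70.1]), -19.8)
 (array([501.6, 227.5]), array([70.4, 70.1]), -2.7)
 (array([505.1, 326.9]), array([70.4, 70.2]), -2.8)
mat
 (array([501.1, 229.5]), array([338.7, 144.1]), -2.8)
pos [491.8 200.6 233.3] yaw(y) -19.7 zdev [ 0.001 -0.    -1.   ] | az 0.06 | shift if turned first [-1.938  1.205  5.258] | shift now [-1.944  1.195  5.258]
```

Emit:
move_arm --increments '[[[0, 0, 0, -0.485, 0.3, 0.7, 1], [0, 0, 0, -0.485, 0.3, 0.7, 1], [0, 0, 0, -0.485, 0.3, 0.7, 1], [0, 0, 0, -0.485, 0.3, 0.7, 1], [0, 0, 0, 0, 0, 0.9, 1], [0, 0, 0, 0, 0, 0.8, 1], [0, 0, 0, 0, 0, 0.5, 1], [0, 0, 0, 0, 0, 0.25, 1]]]'

```text
time: 14.38
tool_pos: [507.3, 110.6, 18.4]
orientation: [-2.565, -1.808, 0.012]
force: [0.0, -0.6, -0.2]
width: 1.003
```

Emit:
move_arm --increments '[[[0, 0, 0, 0, 0, 0, 1], [0, 0, 0, 0, 0, 0, 1], [0, 0, 0, 0, 0, 0, 1]]]'

```text
time: 14.63
tool_pos: [511.6, 112.2, 23.9]
orientation: [2.568, 1.809, 0.003]
force: [0.9, -0.1, -0.0]
width: 1.002
```

Run:
```python
from h import *
go([510.8,111.2,14],-19.8)
edge(12)
```

```text
pos [511.6 112.2  23.9] yaw(y) -19.7 zdev [ 0.002  0.001 -1.   ] | az 0.03 | shift if turned first [-0.03  -0.011  0.247] | shift now [-0.03  -0.011  0.247]
edge rows [182, 183, 182, 183, 183, 183] tool-x of edge 34.8 slope deg -0.6
```

Emit:
move_arm --increments '[[[0, 0, 0, 0, 0, 0.12, 1], [0, 0, 0, 0, 0, 0.12, 1], [0, 0, 0, 0, 0, 0, -1], [0, 0, 0, 0, 0, 0, -1], [0, 0, 0, 0, 0, 0, -1], [0, 0, 0, 0, 0, 0, -1], [0, 0, 0, 0, 0, 0, -1], [0, 0, 0, 0, 0, 0, -1]]]'

```text
time: 15.35
tool_pos: [511.1, 111.5, 13.5]
orientation: [2.568, 1.809, 0.0]
force: [0.5, 0.5, 0.7]
width: 0.8
```

Run:
```python
from h import *
s=arm.sense(); print(s["tool_pos"],s["force"],s["width"]*87)
e=edge(12); off=e-35
yh=np.array([.0471,.9989,0]); T=np.array([496.7,127.9,14])
go(T-off*yh,-2.7)
```

```text
[511.05237175 111.53652681  13.50891783] [0.49673259 0.54498192 0.67012133] 69.61215043869724
edge rows [186, 186, 186, 187, 186, 187] tool-x of edge 35.8 slope deg 0.2
pos [511.  111.5  13.5] yaw(y) -19.7 zdev [ 0. -0. -1.] | az -3.40 | shift if turned first [ 0.373 -0.377 -0.013] | shift now [ 0.247 -0.47  -0.013]
```

Emit:
move_arm --increments '[[[0, 0, 0, 0, 0, -0.35, -1], [0, 0, -1, 0, 0, 0, -1], [0, 0, -1, 0, 0, 0, -1], [0, 0, -1, 0, 0, 0, -1], [0, 0, -0.4, 0, 0, 0, -1], [0, 0, 0, 0.19, -0.19, 0, -1], [0, 0, 0, 0.18, -0.18, 0, -1], [0, 0, 0, 0, 0, 0.2, -1]]]'

```text
time: 16.07
tool_pos: [495.6, 129.9, 20.3]
orientation: [-2.27, -2.172, -0.004]
force: [0.0, 0.5, -0.8]
width: 0.797
```

Emit:
move_arm --increments '[[[0, 0, 0, 0, 0, 0.1, -1], [0, 0, 0, 0, 0, 0, -1], [0, 0, 0, 0, 0, 0, -1]]]'

```text
time: 16.32
tool_pos: [496.6, 126.8, 14.8]
orientation: [-2.273, -2.168, 0.002]
force: [-0.2, 0.5, -0.5]
width: 0.796
```

Run:
```python
from h import *
s=arm.sense(); print(s["force"],s["width"]*87)
go([496.7,127.1,13.5],-2.7)
```

```text
[-0.15261895  0.53483535 -0.50944604] 69.26854510986561
pos [496.6 126.8  14.8] yaw(y) -2.7 zdev [-0.001 -0.001 -1.   ] | az -0.00 | shift if turned first [0.009 0.002 0.034] | shift now [0.009 0.002 0.034]
```

Emit:
move_arm --increments '[[[0, 0, 0, 0, 0, 0.02, -1], [0, 0, 0, 0, 0, 0, 1], [0, 0, 0, 0, 0, 0, 1], [0, 0, 0, 0, 0, 0, 1], [0, 0, 0, 0, 0, 0, 1], [0, 0, 0, 0, 0, -0.3, 1], [0, 0, 0, 0, 0, -0.7, 1], [0, 0, 0, 0.5, 0, -0.8, 1]]]'

```text
time: 16.98
tool_pos: [496.5, 142.5, 86.1]
orientation: [-2.278, -2.163, 0.011]
force: [0.9, -0.4, 0.1]
width: 0.999
```

Emit:
move_arm --increments '[[[0, 0, 0, 0.8, 0, -0.6, 1], [0, 0, 0, 0.6, 0, -0.8, 1], [0, 0, 0, 0, 0, -1, 1], [0, 0, 0, 0, 0, -1, 1], [0, 0, 0, 0, 0, -1, 1], [0, 0, 0, 0, 0, -1, 1], [0, 0, 0, 0, 0, 0, 1], [0, 0, 0, 0, 0, 0, 1]]]'

```text
time: 17.65
tool_pos: [501.0, 203.9, 305.8]
orientation: [2.27, 2.167, 0.008]
force: [-0.5, 0.1, 0.0]
width: 1.003
```

Run:
```python
from h import *
c=arm.camera("wrist"); print("wood",*rects(c,*WOOD,12,1500,9000,seed=(500,225)),sep="\n ")
print("mat",*rects(c,(0,0,0),(180,255,60),3,10000,90000,seed=(500,225),rad=60),sep="\n ")
cv2.imwrite("pics/w4.png",c["pixels"]); go([480,-228,300],2.5)
```

```text
wood
 (array([496.5, 126.7]), array([70.5, 70.4]), -2.8)
 (array([501.5, 227.8]), array([68.7, 70.1]), -2.8)
 (array([504.8, 327.2]), array([69.9, 70.3]), -2.7)
mat
 (array([500.3, 220.3]), array([342.3, 159. ]), -2.9)
pos [500.1 202.9 303.5] yaw(y) -2.7 zdev [ 0.002 -0.    -1.   ] | az -1.04 | shift if turned first [-10.741  -0.973   0.089] | shift now [-1.0785e+01  1.0000e-03  9.1000e-02]
```

View pics/w4.png

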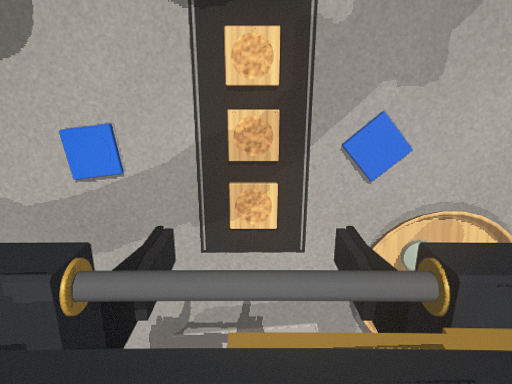

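The row is done: coasters at (252,55), (253,135) and (253,206) in this view, gaps about 31 and 29 mm, on the centre line within 1 mm and square to 0.1°. Next is the lid.

Emit:
move_arm --increments '[[[0, 0, 0, -0.95, 0.05, 0, 1], [0, 0, 0, -0.95, 0.05, 0, 1], [0, 0, 0, -0.95, 0.05, 0, 1], [0, 0, 0, -0.95, 0.05, 0, 1], [0, 0, 0, -0.95, 0.05, 0, 1], [0, 0, 0, -0.95, 0.05, 0, 1], [0, 0, 0, -0.95, 0.05, 0, 1], [0, 0, 0, -0.95, 0.05, 0, 1]]]'

```text
time: 18.37
tool_pos: [500.4, -103.4, 300.9]
orientation: [-2.271, -2.167, 0.003]
force: [0.9, 0.1, -0.3]
width: 1.001
```

Emit:
move_arm --increments '[[[0, 0, 0, -0.95, 0.05, 0, 1], [0, 0, 0, -0.95, 0.05, 0, 1], [0, 0, 0, -0.8, 0.05, 0, 1], [0, 0, 0, -0.5, 0, 0, 1], [0, 0, -1, 0, 0, 0, 1], [0, 0, 0, 0, 0, 0, 1], [0, 0, 0, 0, 0, 0, 1]]]'

```text
time: 18.95
tool_pos: [501.2, -229.0, 301.1]
orientation: [-2.175, -2.262, 0.0]
force: [-0.8, 0.7, 1.6]
width: 0.996
```

Run:
```python
from h import *
c=arm.camera("wrist")
for t in ["lid_handle","lid_hinge","cup_box","lid_panel"]: print(t,[(np.round(q["at"],1),round(q["score"],2)) for q in arm.place_of(c,t)][:2])
print("lid",*rects(c,(50,100,50),(75,255,255),140,20000,110000),sep="\n ")
cv2.imwrite("pics/w5.png",c["pixels"]); go([559,-220,300],2.5)
print(proj(c,[[559,-220,175],[500,-225,140]]))
np.save("w5.npy",c,allow_pickle=True)
t=arm.camera("scene")
for n in ["lid_handle","lid_hinge"]: print(n,[(np.round(q["at"],1),round(q["score"],2)) for q in arm.place_of(t,n)][:2])
```

```text
lid_handle [(array([ 556.1, -221.5,  173.4]), 0.65)]
lid_hinge [(array([ 354.5, -230.1,  135.6]), 0.94)]
cup_box [(array([ 479.8, -219.5,    1.6]), 0.63), (array([756.7, -67.9,   5.6]), 0.57)]
lid_panel [(array([ 353.2, -229.8,  132.5]), 0.75)]
lid
 (array([ 483.3, -210.8]), array([244.1, 247.2]), 2.6)
pos [ 502.1 -228.7  302.5] yaw(y) 2.4 zdev [-0. -0. -1.] | az -0.03 | shift if turned first [0.155 1.43  0.063] | shift now [0.158 1.43  0.063]
[[320.61060599 179.00765493]
 [253.79550266 172.61554252]]
lid_handle [(array([ 558.7, -218.5,  175.3]), 0.96)]
lid_hinge [(array([ 354.7, -232.9,  134.5]), 0.63)]
```

View pics/w5.png

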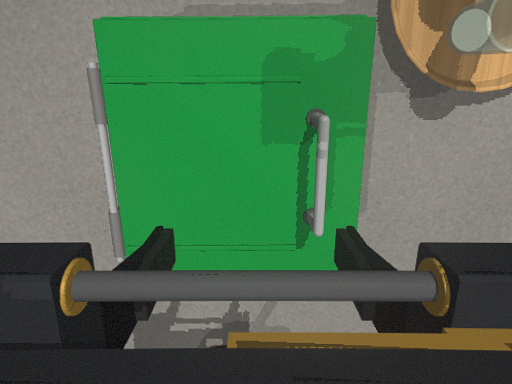

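Wrist view: the bar handle runs from (322,118) to (319,233), on the green lid, and the hinge from (97,65) to (122,258).

Run:
```python
from h import *
c=np.load("w5.npy",allow_pickle=True).item()
b=onz(c,[[322.5,119],[319,233]],175); print(b.round(1),b.mean(0).round(1),np.linalg.norm(b[0]-b[1]))
h=onz(c,[[97,65],[121,258]],134); print(h.round(1),h.mean(0).round(1),np.linalg.norm(h[0]-h[1]))
d=b[0]-b[1]; print("bar yaw of normal",np.degrees(np.arctan2(-d[0],d[1])))
d=h[0]-h[1]; print("hinge normal",np.degrees(np.arctan2(-d[0],d[1])))
```

```text
[[ 555.5 -168.3  175. ]
 [ 562.5 -271.7  175. ]] [ 559. -220.  175.] 103.63942025889672
[[ 353.5 -131.5  134. ]
 [ 359.4 -327.5  134. ]] [ 356.4 -229.5  134. ] 196.06198296520336
bar yaw of normal 3.8560682479953865
hinge normal 1.7492087882819605
```

Emit:
move_arm --increments '[[[0, 0, 0, 0.1, 0.5, 0, 1], [0, 0, 0, 0.08, 0.5, 0, 1], [0, 0, -0.06, 0, 0.41, 0.3, 1], [0, 0, 0, 0, 0, 0.8, 1], [0, 0, 0, 0, 0, 0.8, 1], [0, 0, 0, 0, 0, 0.5, 1], [0, 0, 0, 0, 0, 0.2, 1], [0, 0, 0, 0, 0, 0, 1]]]'

```text
time: 20.02
tool_pos: [557.0, -219.9, 196.7]
orientation: [-2.168, -2.269, 0.002]
force: [-0.5, -0.2, -0.7]
width: 1.001
```

Emit:
move_arm --increments '[[[0, 0, 0, 0, 0, 0, 1], [0, 0, 0, 0, 0, 0, 1]]]'

```text
time: 20.18
tool_pos: [559.4, -220.3, 200.5]
orientation: [2.168, 2.269, 0.002]
force: [0.8, 1.2, -0.0]
width: 1.001
```

Run:
```python
from h import *
print(arm.sense()["force"]); go([558.5,-220.5,166],2.7)
c=arm.camera("wrist"); cv2.imwrite("pics/w6.png",c["pixels"]); print(proj(c,[[558.5,-220.5,175]]))
```

```text
[ 0.75125585  1.21370895 -0.00892672]
pos [ 559.4 -220.3  200.5] yaw(y) 2.6 zdev [ 0.003 -0.001 -1.   ] | az -0.02 | shift if turned first [-0.003 -0.025  0.862] | shift now [-0.003 -0.025  0.862]
[[252.73329909 233.02233794]]
```

View pics/w6.png

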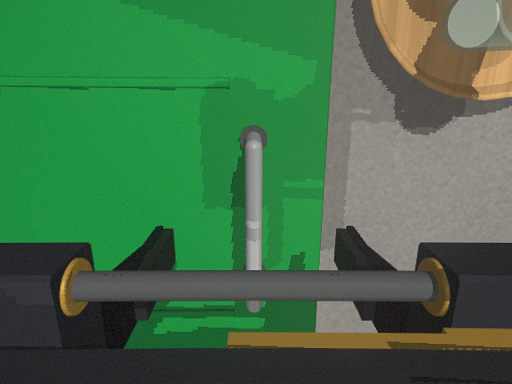

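The bar lies at column 254, centred between the fingers. I go down and close.

Emit:
move_arm --increments '[[[0, 0, 0, 0, 0, 0.4, 1], [0, 0, 0, 0, 0, 0.3, 1], [0, 0, 0, 0, 0, 0.16, 1], [0, 0, 0, 0, 0, 0, 1], [0, 0, 0, 0, 0, 0, -1], [0, 0, 0, 0, 0, 0, -1], [0, 0, 0, 0, 0, 0, -1], [0, 0, 0, 0, 0, 0, -1]]]'

```text
time: 20.9
tool_pos: [558.5, -220.3, 164.8]
orientation: [2.17, 2.271, 0.001]
force: [0.3, 0.4, -0.1]
width: 0.779
```

Emit:
move_arm --increments '[[[0, 0, 0, 0, 0, 0, -1], [0, 0, 0, 0, 0, 0, -1], [0, 0, 0, 0, 0, 0, -1], [0, 0, 0, 0, 0, 0, -1], [0, 0, 0, 0, 0, 0, -1], [0, 0, 0, 0, 0, 0, -1], [0, 0, 0, 0, 0, 0, -1], [0, 0, 0, 0, 0, 0, -1]]]'

```text
time: 21.57
tool_pos: [558.2, -220.2, 164.2]
orientation: [2.17, 2.271, 0.0]
force: [-0.1, -0.2, 0.4]
width: 0.174
```

```bash
cat >> h.py <<'E'
H=np.array([355.0,-230.5,134.0]); LX=np.array([np.cos(np.radians(2.7)),np.sin(np.radians(2.7)),0])
def lid(a):
    a=np.radians(a); return np.array([205*np.cos(a)-41*np.sin(a),205*np.sin(a)+41*np.cos(a)])
E
python3 - <<'E'
from h import *
s=arm.sense(); print(s["force"],s["torque"],s["width"]*87); go([558.5,-220.5,166],2.7)
for a in [5,10,15,20,25,30,35,40,45]:
    d=(lid(a)-lid(a-5))/40; print(a,"dy %.3f dz(tool) %.3f"%(d[0],-d[1]))
print((lid(45)-lid(0)))
E
```

```text
[-0.0795027  -0.18358147  0.44137466] [-0.05989381 -0.14668043 -0.02216766] 15.142552983213795
pos [ 558.2 -220.2  164.2] yaw(y) 2.6 zdev [ 0. -0. -1.] | az -0.02 | shift if turned first [-0.009  0.008 -0.045] | shift now [-0.009  0.008 -0.045]
5 dy -0.109 dz(tool) -0.443
10 dy -0.147 dz(tool) -0.432
15 dy -0.184 dz(tool) -0.417
20 dy -0.220 dz(tool) -0.400
25 dy -0.254 dz(tool) -0.379
30 dy -0.286 dz(tool) -0.355
35 dy -0.316 dz(tool) -0.329
40 dy -0.343 dz(tool) -0.300
45 dy -0.368 dz(tool) -0.269
[-89.03448789 132.94826817]
```

Emit:
move_arm --increments '[[[0, 0, 0, 0, 0, 0, -1], [0, 0, 0, 0, 0, 0, -1], [0, 0, 0, 0, 0, 0, -1], [0, 0, 0, 0, 0, 0, -1]]]'

```text
time: 21.9
tool_pos: [558.9, -220.2, 164.2]
orientation: [2.169, 2.271, 0.002]
force: [3.9, -1.0, -3.2]
width: 0.1
```

Emit:
move_arm --increments '[[[0, 0, 0, 0, -0.015, -0.064, -1], [0, 0, 0, 0, -0.03, -0.126, -1], [0, 0, 0, 0, -0.03, -0.126, -1], [0, 0, 0, 0, -0.034, -0.126, -1], [0, 0, 0, 0, 0, 0, -1], [0, 0, 0, 0, 0, 0, -1]]]'

```text
time: 22.4
tool_pos: [554.4, -220.3, 182.5]
orientation: [2.169, 2.27, 0.002]
force: [5.8, -0.5, -2.6]
width: 0.103
```

Run:
```python
from h import *
s=arm.sense(); print(s["tool_pos"],s["force"],s["torque"],s["width"]*87)
```

```text
[ 554.42436815 -220.32841326  182.47668276] [ 5.7869     -0.50212146 -2.64559456] [-0.01138545 -1.45235427 -0.00312719] 9.004008499479616
```

The bar is held (9 mm) and the lid's weight is on the tool at about 5°. I keep raising it along the arc.

Emit:
move_arm --increments '[[[0, 0, 0, 0, -0.049, -0.144, -1], [0, 0, 0, 0, -0.049, -0.144, -1], [0, 0, 0, 0, -0.049, -0.144, -1], [0, 0, 0, 0, -0.061, -0.139, -1], [0, 0, 0, 0, -0.061, -0.139, -1], [0, 0, 0, 0, -0.061, -0.139, -1], [0, 0, 0, 0, -0.073, -0.133, -1], [0, 0, 0, 0, -0.073, -0.133, -1]]]'

```text
time: 23.07
tool_pos: [535.9, -221.2, 227.2]
orientation: [2.168, 2.27, 0.003]
force: [6.8, -0.4, -0.8]
width: 0.102
```

Emit:
move_arm --increments '[[[0, 0, 0, 0, -0.073, -0.133, -1], [0, 0, 0, 0, -0.085, -0.126, -1], [0, 0, 0, 0, -0.085, -0.126, -1], [0, 0, 0, 0, -0.085, -0.126, -1], [0, 0, 0, 0, -0.095, -0.118, -1], [0, 0, 0, 0, -0.095, -0.118, -1], [0, 0, 0, 0, 0, 0, -1]]]'

```text
time: 23.65
tool_pos: [515.3, -222.2, 258.1]
orientation: [2.168, 2.268, 0.003]
force: [7.4, -0.4, 0.7]
width: 0.104
```

Run:
```python
from h import *
s=arm.sense(); print(s["tool_pos"],s["force"],s["torque"],s["width"]*87)
p=s["tool_pos"]+[0,0,10.5]-H; r=np.array([p@LX,p[2]]); print("angle",np.degrees(np.arctan2(r[1],r[0])-np.arctan2(41,205)),"radius",np.hypot(*r),np.hypot(41,205))
```

```text
[ 515.30690679 -222.18844657  258.10145648] [ 7.42117822 -0.38227301  0.70956982] [-0.07175767 -1.71557273 -0.00831346] 9.064951261034688
angle 28.670956551230145 radius 209.48597713776175 209.0598000573042
```

Emit:
move_arm --increments '[[[0, 0, 0, 0, -0.095, -0.118, -1], [0, 0, 0, 0, -0.105, -0.11, -1], [0, 0, 0, 0, -0.105, -0.11, -1], [0, 0, 0, 0, -0.105, -0.11, -1], [0, 0, 0, 0, -0.114, -0.1, -1], [0, 0, 0, 0, -0.114, -0.1, -1], [0, 0, 0, 0, -0.114, -0.1, -1], [0, 0, 0, 0, -0.1, -0.075, -1]]]'

```text
time: 24.32
tool_pos: [482.3, -223.7, 291.2]
orientation: [2.166, 2.268, 0.006]
force: [6.7, -0.1, 4.5]
width: 0.106
```

Emit:
move_arm --increments '[[[0, 0, 0, 0, -0.09, -0.065, -1], [0, 0, 0, 0, -0.07, -0.05, -1], [0, 0, 0, 0, -0.04, -0.03, -1], [0, 0, 0, 0, 0, 0, -1], [0, 0, 0, 0, 0, 0, -1], [0, 0, 0, 0, 0, 0, -1]]]'

```text
time: 24.82
tool_pos: [474.7, -224.1, 297.1]
orientation: [2.166, 2.267, 0.006]
force: [7.2, -1.5, 4.3]
width: 0.104
```

Run:
```python
from h import *
s=arm.sense(); print(s["tool_pos"],s["force"],s["torque"],s["width"]*87,s["joint_positions"].round(2))
p=s["tool_pos"]+[0,0,10.5]-H; r=np.array([p@LX,p[2]]); print("angle",np.degrees(np.arctan2(r[1],r[0])-np.arctan2(41,205)),"radius",np.hypot(*r))
c=arm.camera("scene"); a=c["pixels"]; t=arm.camera("top"); cv2.imwrite("pics/end.png",np.hstack([a,t["pixels"]])[:, :, :][::1] if 0 else cv2.resize(np.vstack([a[80:280],t["pixels"][80:280]]),(800,600)))
for q,im in (("scene",c),("top",t)):
    print(q,[(np.round(k["at"],1),round(k["score"],2)) for k in arm.place_of(im,"lid_handle")][:1],[(np.round(k["at"],1),round(k["score"],2)) for k in arm.place_of(im,"lid_hinge")][:1])
    print(*rects(im,*WOOD,12,1500,9000,seed=(500,225)),sep="\n ")
print("handle expected at 45",H+lid(45)[0]*LX+[0,0,lid(45)[1]])
# free-edge corners of lid predicted in scene for 40/45/50
for al in (40,45,50):
    ar=np.radians(al); LY=np.array([-LX[1],LX[0],0])
    P=[H+LX*(249*np.cos(ar)-3*np.sin(ar))+LY*y+np.array([0,0,249*np.sin(ar)+3*np.cos(ar)]) for y in(-135,135)]
    q=proj(c,P)-[0,80]; print(al,(q*[800/512,1.5]).round(1).tolist())
```

```text
[ 474.66434981 -224.08440718  297.0597267 ] [ 7.19154914 -1.48434241  4.34642504] [-0.08526688 -1.8328114  -0.01759886] 9.010209604741659 [ 1.    0.24 -0.76  1.77  0.18  1.19  0.24]
angle 44.06706051703996 radius 210.91017034471136
scene [(array([ 473.2, -226.4,  305.7]), 0.78)] [(array([ 352.6, -234. ,  133.8]), 0.93)]
(array([508., 325.]), array([78.1, 80. ]), -2.9)
 (array([504.3, 224.5]), array([78.3, 80.3]), -2.8)
 (array([499.1, 123.2]), array([77.5, 78. ]), -2.8)
top [(array([ 474. , -220.9,  301.7]), 0.97)] [(array([ 356.7, -235.5,  130.3]), 0.59)]
(array([497.3, 124.1]), array([69.4, 69.4]), 1.6)
 (array([502.7, 224.4]), array([70.9, 70.2]), -2.3)
 (array([506.3, 324.5]), array([73.4, 69.8]), -2.2)
handle expected at 45 [ 470.8367759  -225.03727632  307.94826817]
40 [[247.6, 101.4], [360.5, 126.3]]
45 [[248.1, 93.2], [361.8, 118.1]]
50 [[249.0, 84.6], [363.3, 109.5]]
```

View pics/end.png

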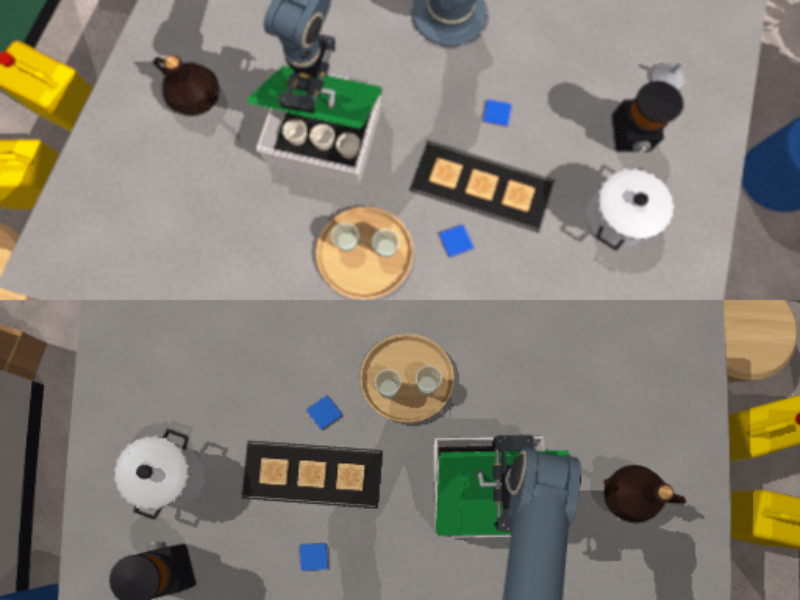

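The lid is raised and the cups show below it, at (293,132), (321,136) and (348,146). The row looks right. The tool pose gives 43.4–45°, so I check the angle by fitting the lid's outline in the images.

```bash
cat > fit.py <<'E'
from h import *
from scipy.optimize import minimize
for n in ("scene","top"):
    c=arm.camera(n); m=cv2.inRange(cv2.cvtColor(c["pixels"],cv2.COLOR_BGR2HSV),np.array((50,80,25)),np.array((78,255,255)))
    q=proj(c,[H+[100,0,80]])[0]; yy,xx=np.mgrid[:384,:512]; m[np.hypot(xx-q[0],yy-q[1])>90]=0
    # ignore pixels hidden by the arm: non-green, dark, inside outline -> compare only outside-hull green and hull boundary via free-edge columns
    LY=np.array([-LX[1],LX[0],0])
    def hull(a,dx,dy):
        a=np.radians(a); ex=LX*np.cos(a)+np.array([0,0,np.sin(a)]); ez=-LX*np.sin(a)+np.array([0,0,np.cos(a)])
        P=[H+[dx,dy,0]+ex*x+LY*y+ez*z for x in(0,250) for y in(-135,135) for z in(-10,3)]
        k=cv2.convexHull(proj(c,P).astype(np.float32)); return k
    pts=cv2.findContours(cv2.morphologyEx(m,cv2.MORPH_CLOSE,np.ones((3,3))),cv2.RETR_EXTERNAL,cv2.CHAIN_APPROX_NONE)[0]
    pts=np.vstack(pts).reshape(-1,2).astype(float)
    def cost(v): 
        k=hull(*v); d=np.array([cv2.pointPolygonTest(k,(float(x),float(y)),True) for x,y in pts]); return np.minimum(abs(d),2).mean()+.02*(v[1]**2+v[2]**2)/16
    best=min((minimize(cost,[a,0,0],method="Nelder-Mead") for a in (38,43,48,53)),key=lambda r:r.fun)
    print(n,best.x.round(2),round(best.fun,3),[(a,round(cost([a,0,0]),3)) for a in range(38,54,2)])
E
python3 fit.py
```

```text
scene [41.72  0.   -0.  ] 1.367 [(38, np.float64(1.782)), (40, np.float64(1.665)), (42, np.float64(1.38)), (44, np.float64(1.665)), (46, np.float64(1.749)), (48, np.float64(1.831)), (50, np.float64(1.822)), (52, np.float64(1.837))]
top [41.96  0.   -0.  ] 1.274 [(38, np.float64(1.698)), (40, np.float64(1.544)), (42, np.float64(1.274)), (44, np.float64(1.493)), (46, np.float64(1.575)), (48, np.float64(1.642)), (50, np.float64(1.68)), (52, np.float64(1.716))]
```

```bash
sed -i 's|method="Nelder-Mead")|method="Nelder-Mead",options=dict(initial_simplex=[[a,0,0],[a+2,3,0],[a-2,0,3],[a+1,-3,-3]]))|' fit.py; python3 fit.py
```

```text
scene [43.31  6.44  0.19] 1.223 [(38, np.float64(1.782)), (40, np.float64(1.664)), (42, np.float64(1.37)), (44, np.float64(1.665)), (46, np.float64(1.74)), (48, np.float64(1.826)), (50, np.float64(1.817)), (52, np.float64(1.839))]
top [44.35  6.16 -0.33] 1.099 [(38, np.float64(1.698)), (40, np.float64(1.541)), (42, np.float64(1.276)), (44, np.float64(1.498)), (46, np.float64(1.572)), (48, np.float64(1.642)), (50, np.float64(1.68)), (52, np.float64(1.716))]
```

All the estimates sit at 43.3–44.4°, so I nudge up about 1.2° and settle.

Emit:
move_arm --increments '[[[0, 0, 0, 0, -0.03, -0.02, -1], [0, 0, 0, 0, -0.03, -0.02, -1], [0, 0, 0, 0, -0.03, -0.02, -1], [0, 0, 0, 0, 0, 0, -1], [0, 0, 0, 0, 0, 0, -1], [0, 0, 0, 0, 0, 0, -1], [0, 0, 0, 0, 0, 0, -1], [0, 0, 0, 0, 0, 0, -1]]]'

```text
time: 25.98
tool_pos: [471.2, -224.3, 299.5]
orientation: [2.166, 2.267, 0.006]
force: [7.1, 0.2, 4.7]
width: 0.108
```

```bash
python3 fit.py
python3 - <<'E'
from h import *
s=arm.sense(); print(s["time"],s["tool_pos"],s["force"],s["width"]*87,abs(s["qd"]).max())
p=s["tool_pos"]+[0,0,10.5]-H; r=np.array([p@LX,p[2]]); print("angle",np.degrees(np.arctan2(r[1],r[0])-np.arctan2(41,205)),"radius",np.hypot(*r))
E
```

```text
scene [44.54  6.68 -0.75] 1.175 [(38, np.float64(1.79)), (40, np.float64(1.748)), (42, np.float64(1.491)), (44, np.float64(1.459)), (46, np.float64(1.651)), (48, np.float64(1.789)), (50, np.float64(1.81)), (52, np.float64(1.814))]
top [45.52  6.09 -0.35] 1.07 [(38, np.float64(1.704)), (40, np.float64(1.681)), (42, np.float64(1.426)), (44, np.float64(1.334)), (46, np.float64(1.578)), (48, np.float64(1.604)), (50, np.float64(1.674)), (52, np.float64(1.689))]
26.0833 [ 471.19645308 -224.25757651  299.48554156] [ 7.32591535 -0.10778913  4.64828377] 8.902139759064328 0.002294776260537925
angle 45.21741739191267 radius 210.9760979820654
```

Three estimates now give 44.5°, 45.5° and 45.2°, with the arm at rest and the grip firm, so I hand in.

```bash
python3 -c "
from workcell import arm
print(arm.job_done())"
```

```text
the job is handed in; nothing more can be done
None
```

The three wooden coasters are in a row on the mat, and the gripper is holding the green lid open at about 45°. I handed the job in at about 26 s of the 67 s.

- **Coasters:** In the close view they sit within 1 mm of the mat's long centre line and within about 0.1° of square to it. The gaps are about 31 mm and 29 mm. I did not touch the blue look-alikes. The first try at the second coaster closed above it without moving it, so I gripped it again.
- **Lid:** I raised it by its bar along the hinge arc at about 20°/s. The last checks gave 45.2° from the tool position, and 44.5° and 45.5° from its outline in the scene and top cameras. At the end the arm was at rest, with the bar held between the pads at 9 mm. The tool read about 9 N, well under the limits.
- **Disagreements:** The cameras differ from each other by 2 to 4 mm in absolute position. The top camera's angle for one coaster was off (+1.6°) but agreed neither with the wrist nor the scene view (both −2.8°). The outline fit only worked with the hinge shifted about 6 mm, so I trust the lid angle to about 1°.

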